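# Index the sample turntable to the inspection camera

## Robot

A 6-joint arm with a two-finger parallel gripper is mounted at the origin on the work surface. World frame = base frame: x ahead of the robot, y to its left, z up, the work surface at z = 0. Lengths are in m, angles in degrees, forces in N, time in s.
With the tool pointing down it reaches from about 0.25 to 0.725 m from the base axis. Payload 9.7 kg.
Tool frame: the origin (TCP) lies on the centre line of the jaws, within the pads' length; the fingertips stand 14 mm ahead of it and the grasp point (between the pads) lies 5 mm behind it; z points along the fingers, y is the line along which they close (so a half turn about z gives the same grasp; the last joint's range is limited). The gripper opens to 85 mm and grips with 20 to 120 N. Pads are 22 mm wide; open, the fingers measure 114 mm over their backs; the gripper's body (76 mm by 85 mm) begins 54 mm behind the grasp point. The pads swing forward as they close: fully open they stand 13 mm farther back than shut.
Start: joints at [67.323, 4.979, 10.078, 95.1, 0, 90], TCP at [0.212, 0.507, 0.245] pointing down, gripper open.
Joint ranges: [-179.16, 179.16], [-48.56, 103.87], [-65.8, 70.77], [-126.05, 130.52], [-82.76, 87.17], [-180, 180]. Speed limits (degrees/s): [127.2, 127.2, 147.25, 180, 180, 180].

## Interface

Orientations are given as [roll, pitch, yaw] about the fixed x, y, z axes, in that order (R = Rz(yaw) Ry(pitch) Rx(roll)).
In Python, from workcell import bot, camera, get_calibration, ticket gives the robot as it stands. The module is installed in compiled form; this text tells all that it offers.
- The arm moves only by the tool send_rows, never from a script. Its arguments are lists of equal length, an entry for each row: "linear": the shift along the tool's x, y, z in m, a list of three; "twist": the turn, a rotation vector about the tool's x, y, z in units of 10 degrees (1.0 is 10 degrees), a list of three; "gripper": the opening in per cent of the stroke, from 0 (shut) to 100 (fully open). In form: {"linear": [[x, y, z], ...], "twist": [[wx, wy, wz], ...], "gripper": [gripper, ...]}. A call has 1 to 8 rows; each row shifts and turns the commanded pose from where the row before left it, along the tool's axes as they then stand; what a row does not reach is not made up. A row lasts 1/8 s, in which the tool goes at most 62.5 mm and 10.7 degrees, less where a joint would pass 70% of its speed; a pose out of reach is approached as far as the arm can. A call with a gripper value outside its range is refused whole. The fingers move at their own pace and stop on an object; "grip_force" is the grip in N (left out, the last holds). Time passes only in rows, so rows that do not move let the fingers close. It gives the time, the measured TCP pose, the force, the opening and the grip force at its end, in the units of the state.
- bot.get_obs(): the state, without advancing time (a new reading comes with each control period).
- camera(name): name is "scene" or "top" or "wrist"; returns the picture (480x640x3 uint8, red, green, blue); there is no depth.
- get_calibration(name): a dict with "fx", "fy", "cx", "cy" (pixels), "origin" and "orientation" of the camera in the world; the wrist camera has in their place "hand_eye" (4x4, takes a point from camera to tool coordinates, whose origin is the TCP and whose axes are the flange's). Camera axes: x right, y down, z forward; pixel columns grow to the right and rows downward; lengths in m; the calibration is good to about 2 mm. A picture is of the moment at which its call begins: read the wrist's pose just before it. get_calibration takes no time and is no camera call.
- ticket.job_done(): hands the job in; it is judged then, once.
The state is a dict: "time": time; "q": joint angles; "qd": joint speeds; "joint_efforts": joint torques, N m; "ee_pos": TCP position; "tcp_rot": TCP orientation; "wrist_force": force on the tool from outside, world axes, zero at the start; "torque": the same for the moment, N m; "opening": finger opening in m; "grasp_force": force on a finger pad.
Only numpy, scipy, OpenCV 4.12 (cv2) and the standard library are available. Lean on these libraries where they do the work, as an engineer would, in place of code of your own. Each camera call takes 0.05 s, during which the arm holds its last target. There are 200 camera calls.

## Task

Turn the sample turntable by pushing with a fingertip against the tabs on its rim, until the spring cell (the tallest sample: square top plate on four small coil springs) stands centred right in front of the inspection camera's lens, then take the finger away and leave it at rest there. Do not touch or lift any of the samples, keep off the camera, and leave the other things on the bench where they are.

Things in the scene. Friction and masses are not known exactly. Their poses are not given: they have to be found in the camera images.
- turntable: the turntable's fixed pedestal, bolted to the 12 mm thick breadboard: a steel foot 124 mm across under the platter. Origin on the vertical turning axis at the breadboard's top face (12 mm above the bench top). Only the camera's arm lies under the platter's rim.
- platter_top (a point): centre of the platter's top face, on the turning axis. The black anodised platter is a disc 200 mm across and 10 mm thick, 38 to 48 mm above the breadboard. Six finger tabs stick out of its rim, and six sample nests of three 5 mm high steel pins lie on a circle of 72 mm radius, half-way in angle between the tabs; one nest is empty. The frame turns with the platter.
- tab (a point): middle of the outer end of one of the six equal finger tabs, at half its thickness, 135 mm from the turning axis and 43 mm above the breadboard. Each tab is 26 mm wide, 10 mm thick and sticks out 35 mm beyond the round rim; the others lie at every 60 degrees from this one. Between two tabs some 80 mm of rim is free for a finger. It turns with the platter.
- platter (a joint): turning angle of the platter, rad, growing anticlockwise seen from above, 0 at the start; it turns either way. At 0 the tabs lie at 30, 90, 150, 210, 270 and 330 degrees anticlockwise from turntable's x axis. The bearing drags (about 0.16 N m: some 1.5 to 2 N at a tab), so the platter stays where it is left and does not coast.
- lens (a point): centre of the front glass of the black inspection camera's lens (barrel 33 mm across), 165 mm from the turning axis, 66 mm above the breadboard, beside the rim on the side away from the robot. The point's x axis runs level along the optical axis, away from the turntable: the lens looks along -x straight at the turning axis. A sample centred before it has its centre on this axis, 93 mm from the glass.
- camera: the inspection camera (black body 56 x 50 x 50 mm, top 88 mm above the breadboard, 208 to 264 mm from the turning axis) on its 24 mm wide aluminium arm, which runs under the platter and is clamped round the pedestal. Fixed; must not be touched. Origin on the turning axis at the breadboard's top, x axis pointing to the camera.
- spring_cell: THE SAMPLE TO BRING ROUND, the spring cell: the tallest sample, 37 mm high, with four small upright coil springs under a square 34 mm steel top plate that has a small round button in its middle; stands in its nest on the platter, on the same 36 mm wide, 6 mm high round aluminium carrier as all samples; must not be touched or lifted; origin at the centre of its underside
- load_cell: sample: a round, low steel load cell, 33 mm across with a small stepped button on top, 22 mm high; stands in its nest on the platter, on the same 36 mm wide, 6 mm high round aluminium carrier as all samples; must not be touched or lifted; origin at the centre of its underside
- hex_standoff: sample: a hexagonal steel block 26 mm across flats, 23 mm high; stands in its nest on the platter, on the same 36 mm wide, 6 mm high round aluminium carrier as all samples; must not be touched or lifted; origin at the centre of its underside
- bearing: sample: a small ball bearing, 31 mm across with a hole, 15 mm high; stands in its nest on the platter, on the same 36 mm wide, 6 mm high round aluminium carrier as all samples; must not be touched or lifted; origin at the centre of its underside
- accelerometer: sample: a small 16 mm steel cube with a connector on one side, 20 mm high; stands in its nest on the platter, on the same 36 mm wide, 6 mm high round aluminium carrier as all samples; must not be touched or lifted; origin at the centre of its underside
- tape_roll: a white roll of tape lying flat beside the turntable, 72 mm across, 19 mm high; bystander; origin under its centre
- cal_weight: a steel calibration weight with a knob, 32 mm across, 43 mm high, standing beside the turntable; bystander; origin under its centre
- screwdriver: a screwdriver lying at the right end of the breadboard, about 170 mm long; bystander; origin under its middle
- canister: a black canister, 70 mm across, 105 mm high, at the left of the bench; bystander; origin under its centre
Mind the look-alikes: they are no part of the job. What is shaped like the load_cell but orange is not meant.

How it is judged (in metres and radians):
At the end, for the whole second after the job is handed in: Spring cell in its nest, centre within 7 mm sideways of the lens axis, 80 to 105 mm from the glass; platter at rest; every sample upright in its nest (66 to 78 mm from the turning axis, raised less than 5 mm); other loose things within 15 mm of their start (y of spring_cell in the frame of lens between -0.007 and 0.007 m and x of spring_cell in the frame of lens between -0.105 and -0.08 m and velocity of joint platter between -0.03 and 0.03 rad/s and height (world z) of spring_cell between 0.056 and 0.065 m and angle between each of spring_cell, load_cell, hex_standoff, bearing, accelerometer's own z axis and vertical below 0.1 rad and horizontal distance between spring_cell and turntable between 0.066 and 0.078 m and height (world z) of load_cell between 0.056 and 0.065 m and horizontal distance between load_cell and turntable between 0.066 and 0.078 m and height (world z) of hex_standoff between 0.056 and 0.065 m and horizontal distance between hex_standoff and turntable between 0.066 and 0.078 m and height (world z) of bearing between 0.056 and 0.065 m and horizontal distance between bearing and turntable between 0.066 and 0.078 m and height (world z) of accelerometer between 0.056 and 0.065 m and horizontal distance between accelerometer and turntable between 0.066 and 0.078 m and distance of each of tape_roll, cal_weight, screwdriver, canister from where it was at the start of the episode below 0.015 m); the robot touches nothing.
It fails at once if the robot touches a sample (contact force between any of spring_cell, load_cell, hex_standoff, bearing, accelerometer and the fingers above 0.5 N or contact force between any of spring_cell, load_cell, hex_standoff, bearing, accelerometer and the arm above 0.5 N).
It fails at once if a sample is lifted, tipped or pushed out of its nest ((height (world z) of spring_cell above 0.066 m or height (world z) of spring_cell below 0.054 m or angle between spring_cell's own z axis and vertical above 0.2 rad or horizontal distance between spring_cell and turntable above 0.08 m or horizontal distance between spring_cell and turntable below 0.064 m) or (height (world z) of load_cell above 0.066 m or height (world z) of load_cell below 0.054 m or angle between load_cell's own z axis and vertical above 0.2 rad or horizontal distance between load_cell and turntable above 0.08 m or horizontal distance between load_cell and turntable below 0.064 m) or (height (world z) of hex_standoff above 0.066 m or height (world z) of hex_standoff below 0.054 m or angle between hex_standoff's own z axis and vertical above 0.2 rad or horizontal distance between hex_standoff and turntable above 0.08 m or horizontal distance between hex_standoff and turntable below 0.064 m) or (height (world z) of bearing above 0.066 m or height (world z) of bearing below 0.054 m or angle between bearing's own z axis and vertical above 0.2 rad or horizontal distance between bearing and turntable above 0.08 m or horizontal distance between bearing and turntable below 0.064 m) or (height (world z) of accelerometer above 0.066 m or height (world z) of accelerometer below 0.054 m or angle between accelerometer's own z axis and vertical above 0.2 rad or horizontal distance between accelerometer and turntable above 0.08 m or horizontal distance between accelerometer and turntable below 0.064 m)).
It fails at once if the robot touches the camera or its arm (contact force between camera and the fingers above 1 N or contact force between camera and the arm above 1 N).
It fails at once if another loose thing on the bench is moved by more than 15 mm (distance of any of tape_roll, cal_weight, screwdriver, canister from where it was at the start of the episode above 0.015 m).
It also fails if it takes over 61 s, if anything falls off the work surface, if the arm or the gripper's body presses on something with over 40 N, if the wrist force passes 120 N, or if a joint passes its speed limit or range.

## Working session

There is one attempt and no reset: what is moved stays moved. The work goes in short steps, Python scripts to look and compute and a tool call to move; the robot and the scene stay as the last step left them, time stands still between calls to the robot, and variables do not carry over. Pictures are saved under pics/ and viewed, at most 10 in all, crops included, and the job is handed in when it is done.

Besides the shell and the picture viewer there is one more tool, called after "Request:" as name(argument=value, ...) on one line, values as JSON. send_rows: Moves the arm, as the interface text tells. Its arguments: {"type":"object","properties":{"linear":{"type":"array"},"twist":{"type":"array"},"gripper":{"type":"array"},"grip_force":{"type":"number"}},"required":["linear","twist","gripper"]}

```bash
mkdir -p pics; python3 - <<'E'
from workcell import bot,camera,get_calibration
import cv2
for n in("top","scene"):
    cv2.imwrite(f"pics/{n}0.png",camera(n)[:,:,::-1]); print(n,get_calibration(n))
print(get_calibration("wrist")); print(bot.get_obs())
E
```

```text
top {'fx': 586.7910984499389, 'fy': 586.7910984499389, 'cx': 313.9066062603917, 'cy': 243.06058806307863, 'origin': array([ 0.40974865, -0.00968531,  1.7726204 ]), 'orientation': array([-174.4512595 ,    0.41995494,  -88.51925923])}
scene {'fx': 579.2440920177461, 'fy': 579.2440920177461, 'cx': 315.53470912365435, 'cy': 237.72547734749452, 'origin': array([ 1.12567259, -0.67602702,  1.33198096]), 'orientation': array([-146.18835795,    0.80053518,   35.99275337])}
{'fx': 352.42194950665663, 'fy': 352.42194950665663, 'cx': 313.7964386016522, 'cy': 243.77069567677182, 'hand_eye': array([[ 7.42932871e-04, -9.45577740e-01, -3.25395431e-01,
         8.27703802e-02],
       [ 9.99999723e-01,  7.13700935e-04,  2.09200691e-04,
         4.27215849e-04],
       [ 3.44195070e-05, -3.25395496e-01,  9.45578008e-01,
        -1.29471928e-01],
       [ 0.00000000e+00,  0.00000000e+00,  0.00000000e+00,
         1.00000000e+00]])}
{'time': 0.1, 'q': array([6.73221228e+01, 5.00959804e+00, 1.00411055e+01, 9.50979210e+01,
       1.27643467e-04, 8.99996740e+01]), 'qd': array([ 0.05061814, -0.12564352,  0.08022388, -0.07434297,  0.00809458,
        0.03725623]), 'joint_efforts': array([-2.29891191e-05, -5.21561158e+01,  4.65654194e+01,  1.60474225e-02,
       -4.78265960e-06, -1.10120817e-05]), 'ee_pos': array([0.21198923, 0.50732826, 0.24465703]), 'tcp_rot': array([-1.79933587e+02, -1.28021225e-04,  1.57322449e+02]), 'wrist_force': array([ 0.56030989, -0.4948493 ,  0.88907824]), 'torque': array([-0.02107718,  0.06168123, -0.03073472]), 'grasp_force': 0.0, 'opening': 0.08539797007843865}
```

View pics/top0.png

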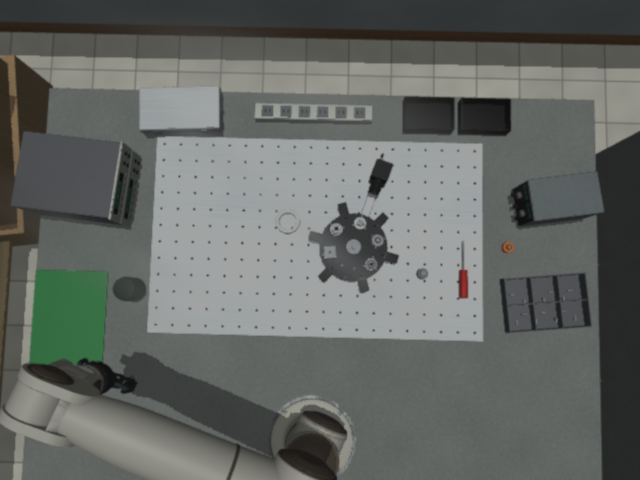

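View pics/scene0.png

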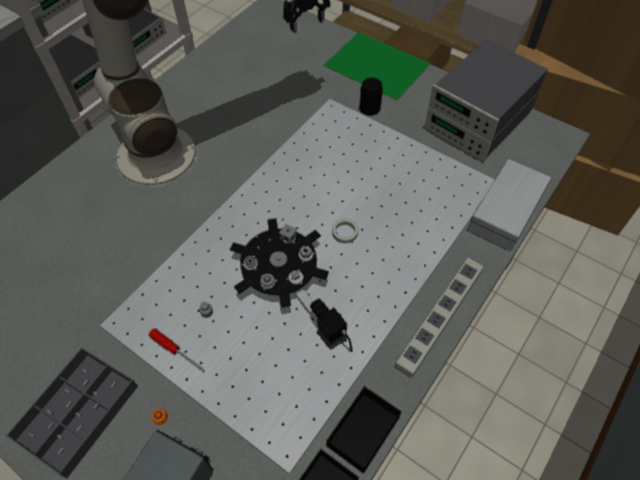

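Both show the turntable near top-pixel (353,247), with the camera at (378,172). I'll enlarge both crops.

```bash
python3 - <<'E'
import cv2,numpy as np
a=cv2.imread("pics/top0.png")[145:305,290:440]; b=cv2.imread("pics/scene0.png")[205:355,220:360]
f=lambda x,w,h:cv2.resize(x,(w,h),interpolation=cv2.INTER_CUBIC)
cv2.imwrite("pics/topc.png",f(a,562,600)); cv2.imwrite("pics/scenec.png",f(b,560,600))
E
```

```text
(no output)
```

View pics/topc.png

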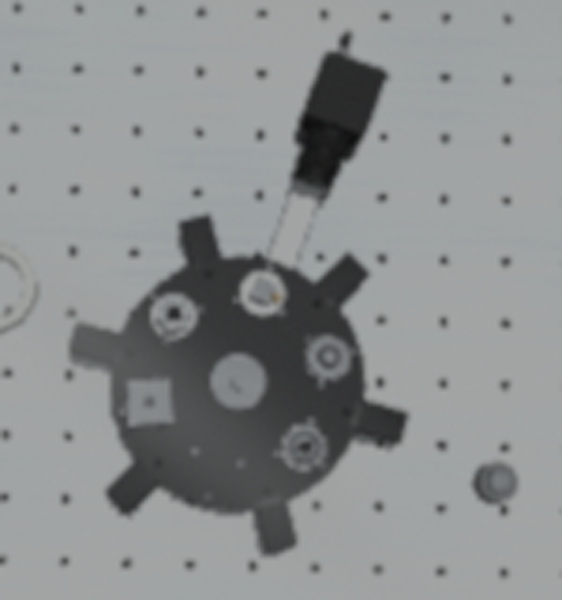

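View pics/scenec.png

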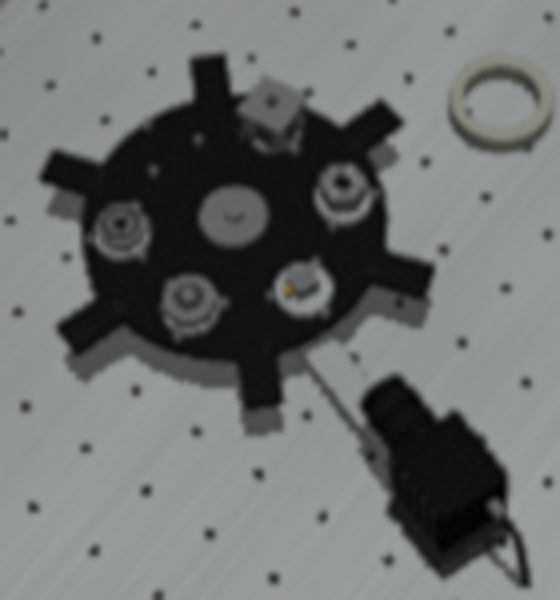

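The spring cell (square plate) is at topc (150,401). The tab ends are at (195,220), (357,266), (404,426), (277,550), (119,504) and (76,343). The camera arm runs from about (285,262) to (306,190), and the camera body top is around (347,95).

```bash
cat > h.py <<'E'
import numpy as np
from scipy.spatial.transform import Rotation as R
from workcell import get_calibration
def ray(name,u,v,z):
    c=get_calibration(name); M=R.from_euler('xyz',c['orientation'],degrees=True).as_matrix()
    d=M@np.array([(u-c['cx'])/c['fx'],(v-c['cy'])/c['fy'],1]); o=np.array(c['origin'])
    return (o+d*(z-o[2])/d[2])[:2]
T=lambda x,y,z:ray('top',290+(x+.5)/3.747-.5,145+(y+.5)/3.75-.5,z)
S=lambda x,y,z:ray('scene',220+(x+.5)/4-.5,205+(y+.5)/4-.5,z)
ang=lambda p,c:np.degrees(np.arctan2(*(p-c)[::-1]))
E
python3 - <<'E'
from h import *
def go(P,tabs,sc,name):
    t=np.array([P(*p,.060) for p in tabs]); c=t.mean(0)
    print(name,'c',c,'r',np.linalg.norm(t-c,axis=1),'tab',[round(ang(p,c),1) for p in t])
    s=P(*sc,.060+.037); print('spring',s,np.linalg.norm(s-c),ang(s,c)); return c
c=go(T,[(195,220),(357,266),(404,426),(277,550),(119,504),(76,343)],(150,401),'top')
c2=go(S,[(210,57),(389,113),(431,280),(262,405),(70,338),(48,166)],(272,101),'scene')
for n,p in dict(bodyback=(357,62,.1),armfar=(308,191,.03),armnear=(285,260,.03)).items():
    q=T(*p); print(n,q,np.linalg.norm(q-c),ang(q,c))
for n,p in dict(bodyback=(357,62,.1),).items(): pass
q=S(480,475,.1);print('scene body',q,np.linalg.norm(q-c2),ang(q,c2))
print('tape',T(-10,290,.031),'weight',T(495,483,.055))
E
```

```text
top c [ 0.56679375 -0.10802785] r [0.13387659 0.13233306 0.13330631 0.13239988 0.1318996  0.13073322] tab [np.float64(15.7), np.float64(-43.8), np.float64(-102.8), np.float64(-165.7), np.float64(136.6), np.float64(77.1)]
spring [ 0.54882625 -0.03896159] 0.07136511716577026 104.58219945949755
scene c [ 0.57351161 -0.10907886] r [0.13302478 0.13026479 0.13329088 0.13336221 0.13085676 0.13206973] tab [np.float64(135.4), np.float64(76.3), np.float64(16.7), np.float64(-44.9), np.float64(-104.0), np.float64(-163.6)]
spring [ 0.55225881 -0.03904932] 0.07318345367634312 106.88217187083688
bodyback [ 0.81563653 -0.19296169] 0.2629381753708062 -18.84555715591004
armfar [ 0.72638806 -0.16286797] 0.16875361240622608 -18.963851212268935
armnear [ 0.67011258 -0.14540482] 0.10987182382020064 -19.888271404358775
scene body [ 0.81351161 -0.18011713] 0.2502927001546684 -16.488373267288367
tape [0.63995647 0.08971686] weight [ 0.49500605 -0.31012573]
```

Request:
send_rows(linear=[[-0.039,-0.0337,0],[-0.039,-0.0337,0],[-0.039,-0.0337,0],[-0.039,-0.0337,0],[-0.039,-0.0337,0],[-0.039,-0.0337,0],[-0.039,-0.0337,0],[-0.039,-0.0337,0]], twist=[[0,0,0],[0,0,0],[0,0,0],[0,0,0],[0,0,0],[0,0,0],[0,0,0],[0,0,-0.5]], gripper=[0,0,0,0,0,0,0,0])

```text
time: 1.1
ee_pos: [0.3964, 0.1368, 0.2451]
tcp_rot: [180.0, 0.0, 162.4]
wrist_force: [0.5, 0.4, 0.2]
opening: 0.0001
grasp_force: 0.0
```

```bash
python3 -c "
from workcell import bot
o=bot.get_obs();print(o['ee_pos'],o['tcp_rot'],o['q'],o['opening'])"
```

```text
[0.39636696 0.13681183 0.2451426 ] [1.79997240e+02 2.33372077e-03 1.62423441e+02] [ 1.90423284e+01 -1.27608105e+01 -6.69511868e+00  9.60621722e+01
  8.23410768e-04  3.66188875e+01] 8.29362584439204e-05
```

Request:
send_rows(linear=[[-0.0354,-0.0369,0],[-0.0354,-0.0369,0],[-0.0354,-0.0369,0],[-0.0354,-0.0369,0],[-0.0354,-0.0369,0],[-0.0354,-0.0369,0],[-0.0354,-0.0369,0],[-0.0354,-0.0369,0]], twist=[[0,0,0],[0,0,0],[0,0,0],[0,0,0],[0,0,0],[0,0,0],[0,0,0],[0,0,0]], gripper=[0,0,0,0,0,0,0,0])

```text
time: 2.1
ee_pos: [0.5766, -0.2304, 0.2448]
tcp_rot: [180.0, -0.0, 162.3]
wrist_force: [0.6, 0.8, 0.9]
opening: 0.0001
grasp_force: 0.0
```

Request:
send_rows(linear=[[0,0,0],[0,0,0],[0,0,0.03],[0,0,0.03],[0,0,0.03],[0,0,0]], twist=[[0,0,-0.72],[0,0,-0.72],[0,0,-0.72],[0,0,0],[0,0,0],[0,0,0]], gripper=[0,0,0,0,0,0])

```text
time: 2.85
ee_pos: [0.5749, -0.2283, 0.1526]
tcp_rot: [179.9, -0.3, -176.1]
wrist_force: [0.1, -0.7, 0.7]
opening: -0.0002
grasp_force: 0.0
```

```bash
python3 - <<'E'
from workcell import bot,camera
import cv2
o=bot.get_obs();print(o['ee_pos'],o['tcp_rot'],o['q'])
b=camera("scene")[190:355,160:360,::-1]; w=camera("wrist")[:,:,::-1]
cv2.imwrite("pics/s1.png",cv2.resize(b,(720,594),interpolation=cv2.INTER_CUBIC))
cv2.imwrite("pics/w1.png",w)
E
```

```text
[ 0.57487624 -0.2283163   0.15258059] [ 179.8763585    -0.25829574 -176.07783914] [-2.16608563e+01  1.38518099e+01  9.87056840e+00  8.63051216e+01
 -1.65559892e-05 -2.55827385e+01]
```

View pics/w1.png

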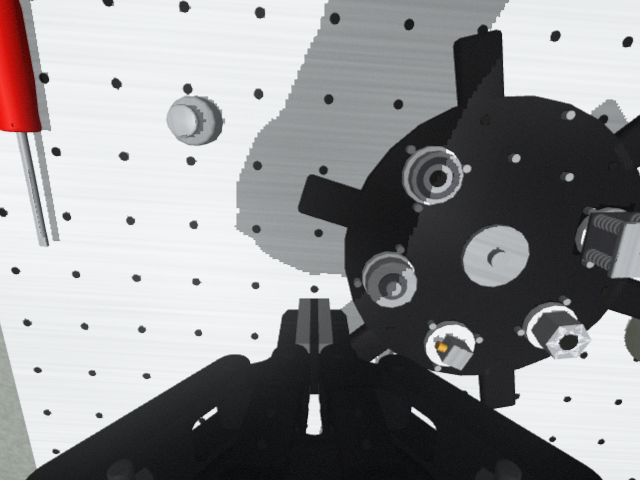

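The wrist view shows the shut fingertip at (315,310) in the free gap. The tab to push is above it, with its outer end at (303,196). The platter boss is at (496,256), the upper tab end at (478,36) and the lower tab end at (497,406).

```bash
cat >> h.py <<'E'
def W(u,v,z,pos,rpy):
    c=get_calibration('wrist'); M=R.from_euler('xyz',rpy,degrees=True).as_matrix(); H=np.array(c['hand_eye'])
    d=M@H[:3,:3]@np.array([(u-c['cx'])/c['fx'],(v-c['cy'])/c['fy'],1]); o=np.array(pos)+M@H[:3,3]
    return (o+d*(z-o[2])/d[2])[:2]
E
python3 - <<'E'
from h import *
p=([.57488,-.22832,.15258],[179.876,-.258,-176.078])
c=W(496,256,.060,*p);print(c)
t=[W(u,v,.06,*p) for u,v in((303,196),(478,36),(497,406))]
for q in t:print(q,np.linalg.norm(q-c),ang(q,c))
# circle through 3 tab ends
A=np.array([2*(t[1]-t[0]),2*(t[2]-t[0])]);b=[t[1]@t[1]-t[0]@t[0],t[2]@t[2]-t[0]@t[0]]
cc=np.linalg.solve(A,b);print(cc,np.linalg.norm(t[0]-cc),[ang(q,cc) for q in t])
print('TCP',np.linalg.norm(np.array(p[0][:2])-c),ang(np.array(p[0][:2]),c))
E
```

```text
[ 0.56846755 -0.10533792]
[ 0.53660027 -0.23774461] 0.13618757784625554 -103.53241505648572
[ 0.44028383 -0.14603018] 0.13448764428673127 -162.38782251507035
[ 0.69340151 -0.07477377] 0.12861828450752416 13.746970099881642
[ 0.56665817 -0.10974658] 0.1314799356209557 [np.float64(-103.2153687182809), np.float64(-163.98058977153275), np.float64(15.425994994652344)]
TCP 0.12314914597053037 -87.01522313206065
```

Request:
send_rows(linear=[[0,0,0.025],[0,0,0.025],[0,0,0.024],[0,0,0.024],[0,0,0],[0.0042,0.0001,0],[0.0042,0.0001,0],[0.0042,0.0001,0]], twist=[[0,0,0],[0,0,0],[0,0,0],[0,0,0],[0,0,0],[0,0,0.2],[0,0,0.2],[0,0,0.2]], gripper=[0,0,0,0,0,0,0,0])

```text
time: 3.95
ee_pos: [0.5636, -0.2292, 0.0583]
tcp_rot: [-180.0, 0.1, 177.8]
wrist_force: [0.5, -0.2, 0.1]
opening: 0.0
grasp_force: 0.0
```

Request:
send_rows(linear=[[0.0084,0.0003,0],[0.0084,0.0003,0],[0.0084,0.0003,0],[0.0084,0.0003,0],[0.0084,0.0003,0],[0.0084,0.0003,0],[0.0084,0.0003,0],[0.0084,0.0003,0]], twist=[[0,0,0.4],[0,0,0.4],[0,0,0.4],[0,0,0.4],[0,0,0.4],[0,0,0.4],[0,0,0.4],[0,0,0.4]], gripper=[0,0,0,0,0,0,0,0])

```text
time: 4.95
ee_pos: [0.5004, -0.2087, 0.0581]
tcp_rot: [-180.0, 0.1, 145.7]
wrist_force: [0.6, -1.2, 0.8]
opening: 0.0001
grasp_force: 0.9
```

```bash
python3 - <<'E'
from workcell import bot,camera
from h import *
import cv2
o=bot.get_obs();print(o['ee_pos'],o['tcp_rot'],o['wrist_force'])
d=o['ee_pos'][:2]-np.array([.568,-.108]);print(np.linalg.norm(d),ang(d,0*d)%360)
cv2.imwrite("pics/w2.png",camera("wrist")[:,:,::-1])
E
```

```text
[ 0.50043241 -0.20869395  0.05807949] [-1.79986517e+02  1.01312043e-01  1.45692321e+02] [ 0.56882003 -1.16127065  0.76553569]
0.12126273325498621 236.13762354837246
```

View pics/w2.png

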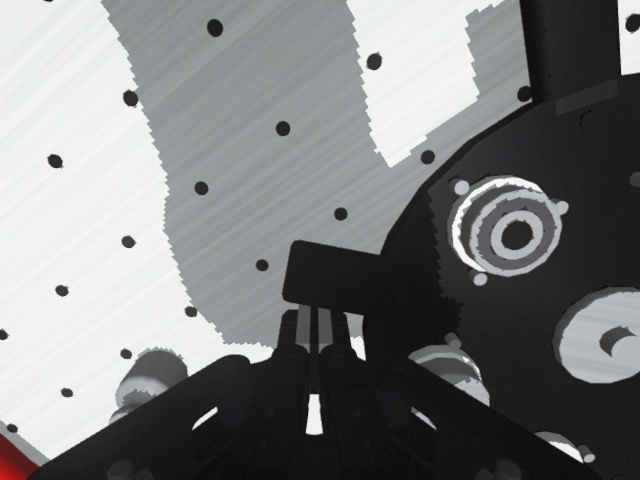

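Contact is good: the finger sits against the tab, clear of the rim. I'll push on for 80°.

Request:
send_rows(linear=[[0.0105,0.0005,0],[0.0105,0.0005,0],[0.0105,0.0005,0],[0.0105,0.0005,0],[0.0105,0.0005,0],[0.0105,0.0005,0],[0.0105,0.0005,0],[0.0105,0.0005,0]], twist=[[0,0,0.5],[0,0,0.5],[0,0,0.5],[0,0,0.5],[0,0,0.5],[0,0,0.5],[0,0,0.5],[0,0,0.5]], gripper=[0,0,0,0,0,0,0,0])

```text
time: 6.0
ee_pos: [0.4522, -0.1415, 0.0577]
tcp_rot: [180.0, 0.1, 105.7]
wrist_force: [-1.8, -0.8, 0.3]
opening: -0.0002
grasp_force: 0.9
```

Request:
send_rows(linear=[[0.0105,0.0005,0],[0.0105,0.0005,0],[0.0105,0.0005,0],[0.0105,0.0005,0],[0.0105,0.0005,0],[0.0105,0.0005,0],[0.0063,0.0002,0],[0,0,0]], twist=[[0,0,0.5],[0,0,0.5],[0,0,0.5],[0,0,0.5],[0,0,0.5],[0,0,0.5],[0,0,0.3],[0,0,0]], gripper=[0,0,0,0,0,0,0,0])

```text
time: 7.0
ee_pos: [0.4535, -0.0727, 0.0576]
tcp_rot: [180.0, -0.0, 73.0]
wrist_force: [0.5, 0.4, 0.4]
opening: -0.0
grasp_force: 0.0
```

```bash
python3 - <<'E'
from workcell import bot,camera
from h import *
import cv2
o=bot.get_obs();print(o['ee_pos'],o['tcp_rot'],o['wrist_force'])
d=o['ee_pos'][:2]-np.array([.568,-.108]);print(np.linalg.norm(d),ang(d,0*d)%360)
b=camera("scene")[205:355,220:360,::-1]
a=camera("top")[145:305,290:440,::-1]
f=lambda x,w,h:cv2.resize(x,(w,h),interpolation=cv2.INTER_CUBIC)
cv2.imwrite("pics/s3.png",f(b,560,600));cv2.imwrite("pics/t3.png",f(a,562,600))
E
```

```text
[ 0.45346997 -0.07272332  0.05755732] [ 1.79976902e+02 -9.15540108e-03  7.29852407e+01] [0.45492661 0.41119365 0.35026678]
0.11983977781403676 162.88051242753394
```

View pics/s3.png

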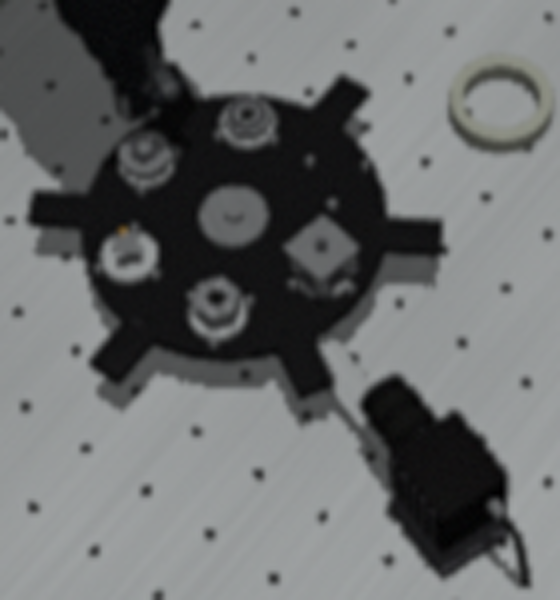

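The spring cell is now at scene crop (321,246), close to the lens but still on the near side. I'll fit a silhouette model (platter, tabs and camera body) to both views to get the lens direction and the current angle.

```bash
cat > fit.py <<'E'
from h import *
import cv2
from scipy.optimize import minimize
def proj(name,P):
    c=get_calibration(name); M=R.from_euler('xyz',c['orientation'],degrees=True).as_matrix()
    q=(np.asarray(P)-np.array(c['origin']))@M
    return np.c_[c['fx']*q[:,0]/q[:,2]+c['cx'],c['fy']*q[:,1]/q[:,2]+c['cy']]
K=8
def box(x0,x1,w,z0,z1): return np.array([(x,y,z) for x in(x0,x1) for y in(-w/2,w/2) for z in(z0,z1)])
def cyl(): 
    t=np.linspace(0,2*np.pi,24); return np.concatenate([np.c_[0*t+x,.0165*np.cos(t),.078+.0165*np.sin(t)] for x in(.165,.208)])
def parts(c,tab,phi):
    t=np.linspace(0,2*np.pi,60); out=[np.concatenate([np.c_[.1*np.cos(t),.1*np.sin(t),0*t+z] for z in(.05,.06)])]
    rot=lambda a,P:R.from_euler('z',a,degrees=True).apply(P)
    out+=[rot(tab+60*k,box(.09,.135,.026,.05,.06)) for k in range(6)]
    out+=[rot(phi,box(.208,.264,.05,.05,.1)),rot(phi,cyl())]
    return [p+[c[0],c[1],0] for p in out]
def mask(name,x,roi):
    r0,r1,c0,c1=roi; m=np.zeros(((r1-r0)*K,(c1-c0)*K),np.uint8)
    for P in parts(x[:2],x[2],x[3]):
        uv=((proj(name,P)-[c0,r0]+.5)*K).astype(np.float32)
        cv2.fillConvexPoly(m,np.round(cv2.convexHull(uv)).astype(np.int32),255)
    return cv2.resize(m,(c1-c0,r1-r0),interpolation=cv2.INTER_AREA)/255.
def fit(name,img,roi,thr,x0,ign):
    g=cv2.cvtColor(img,cv2.COLOR_BGR2GRAY)[roi[0]:roi[1],roi[2]:roi[3]].astype(float)
    obs=np.clip((thr+25-g)/50,0,1)
    ig=np.ones_like(g)
    uv=proj(name,[(x0[0],x0[1],.06)])[0]-[roi[2],roi[0]]
    cv2.circle(ig,tuple(int(round(v)) for v in uv),ign,0,-1)
    f=lambda x:(((mask(name,x,roi)-obs)**2)*ig).sum()
    s=np.array([x0]+[np.array(x0)+d for d in np.diag([.006,.006,4,4])])
    r=minimize(f,x0,method='Nelder-Mead',options=dict(initial_simplex=s,maxiter=300))
    return r.x,r.fun,f(np.array(x0))
E
python3 - <<'E'
from fit import *
for n,roi,thr,ign in(("top",(145,305,305,440),110,26),("scene",(205,355,220,360),72,28)):
    print(n,fit(n,cv2.imread(f"pics/{n}0.png"),roi,thr,[.569,-.108,16.2,-19],ign))
from workcell import camera
E
```

```text
top (array([  0.5672765 ,  -0.10699389,  16.00850084, -18.8934768 ]), np.float64(351.64427727797005), np.float64(415.8768401384083))
scene (array([  0.57277446,  -0.10995909,  16.05393525, -19.17241686]), np.float64(560.4351377162631), np.float64(739.7555283352556))
```

```bash
python3 - <<'E'
from fit import *
import cv2
c=np.array([.5728,-.1100])
for p in[(440,236),(318,387),(108,369),(34,207),(355,88)]:
    q=S(*p,.06);print(np.linalg.norm(q-c),ang(q,c))
s=S(321,246,.097);print('spring',ang(s,c),np.linalg.norm(s-c))
im=np.zeros((480,640,3),np.uint8)+128; im[205:355,220:360]=cv2.resize(cv2.imread("pics/s3.png"),(140,150),interpolation=cv2.INTER_AREA)
roi=(240,355,230,360)
x,a,b=fit("scene",im,roi,72,[.5728,-.11,30.5,-19],30);print(x,a,b)
E
```

```text
0.13352770498764024 31.177021315483515
0.13191971721007495 -28.65570563561769
0.1290287221291088 -88.95509293857313
0.13049048185841877 -149.72228147136707
0.1306828492937507 89.49426293740609
spring 1.4330079352176328 0.07102669900156325Traceback (most recent call last):
  File "<stdin>", line 9, in <module>
  File "fit.py", line 32, in fit
    r=minimize(f,x0,method='Nelder-Mead',options=dict(initial_simplex=s,maxiter=300))
    res = _minimize_neldermead(fun, x0, args, callback, bounds=bounds,
                               **options)
    fxcc = func(xcc)
    fx = function(np.copy(x), *(wrapper_args + args))
  File "fit.py", line 30, in <lambda>
    f=lambda x:(((mask(name,x,roi)-obs)**2)*ig).sum()
                  ~~~~^^^^^^^^^^^^
  File "fit.py", line 21, in mask
    uv=((proj(name,P)-[c0,r0]+.5)*K).astype(np.float32)
         ~~~~^^^^^^^^
  File "fit.py", line 5, in proj
    c=get_calibration(name); M=R.from_euler('xyz',c['orientation'],degrees=True).as_matrix()
ValueError: time passes only in moves, steps and waits
```

Platter tabs are at 30.7° (mod 60), so about 19.7° remains to reach −19.0°. I'll push 17.5° slowly, then re-measure.

Request:
send_rows(linear=[[0.0052,0.0001,0],[0.0052,0.0001,0],[0.0052,0.0001,0],[0.0052,0.0001,0],[0.0052,0.0001,0],[0.0052,0.0001,0],[0.0031,0,0],[0.0021,0,0]], twist=[[0,0,0.25],[0,0,0.25],[0,0,0.25],[0,0,0.25],[0,0,0.25],[0,0,0.25],[0,0,0.15],[0,0,0.1]], gripper=[0,0,0,0,0,0,0,0])

```text
time: 8.1
ee_pos: [0.4691, -0.0404, 0.0574]
tcp_rot: [180.0, 0.0, 55.4]
wrist_force: [-0.9, -2.0, 1.1]
opening: 0.0
grasp_force: 0.7
```

```bash
sed -i 's/^from workcell import get_calibration/import functools,workcell\nget_calibration=functools.lru_cache(workcell.get_calibration)/' h.py; cat > now.py <<'E'
from workcell import bot,camera
from fit import *
import sys
o=bot.get_obs();print(o['ee_pos'],o['tcp_rot'],o['wrist_force'])
d=o['ee_pos'][:2]-np.array([.568,-.108]);print(np.linalg.norm(d),ang(d,0*d)%360)
im=np.ascontiguousarray(camera("scene")[:,:,::-1])
cv2.imwrite(f"pics/{sys.argv[1]}.png",cv2.resize(im[205:355,220:360],(560,600),interpolation=cv2.INTER_CUBIC))
for roi in((245,355,220,360),(205,355,265,360)):
    print(fit("scene",im,roi,72,[.5728,-.11,float(sys.argv[2]),-19],28))
E
python3 now.py s4 13
```

```text
[ 0.46908037 -0.04040057  0.0573719 ] [1.79989858e+02 7.44825088e-03 5.53961296e+01] [-0.94606356 -1.95836134  1.13651256]
0.11981142115192762 145.65218330897446
(array([  0.57298935,  -0.10833474,  13.00240998, -19.54306191]), np.float64(396.10822652825834), np.float64(419.0269777777778))
(array([  0.57146414,  -0.11029867,  13.62824098, -18.87714602]), np.float64(445.72301730103806), np.float64(466.58489811610923))
```

View pics/s4.png

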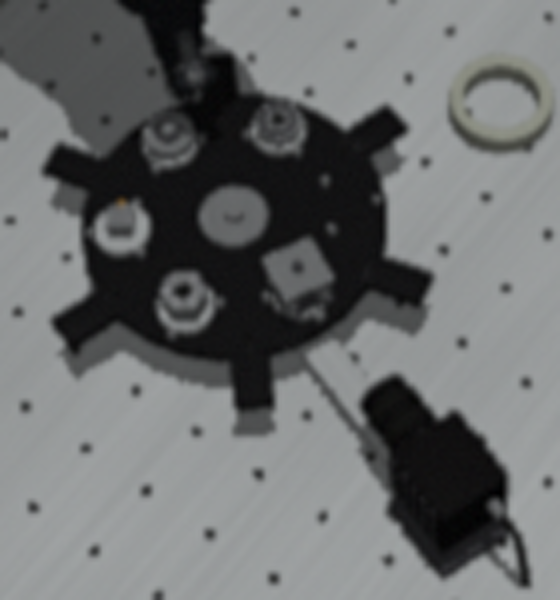

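The spring cell, at (298,267), is now at about −16.8°. I'll push 2.2° more, then back off tangentially and lift.

Request:
send_rows(linear=[[0.0023,0,0],[0.0023,0,0],[0,0,0],[-0.006,0,0],[-0.012,-0.004,0],[0,0,-0.03],[0,0,-0.04],[0,0,-0.04]], twist=[[0,0,0.11],[0,0,0.11],[0,0,0],[0,0,0],[0,0,0],[0,0,0],[0,0,0],[0,0,0]], gripper=[0,0,0,0,0,0,0,0])

```text
time: 9.15
ee_pos: [0.4568, -0.0489, 0.1684]
tcp_rot: [-180.0, 0.0, 53.2]
wrist_force: [0.9, 0.6, -0.5]
opening: -0.0002
grasp_force: 0.0
```

Request:
send_rows(linear=[[0,-0.04,-0.02],[0,-0.05,0],[0,-0.05,0],[0,-0.03,0],[0,0,0],[0,0,0]], twist=[[0,0,0],[0,0,0],[0,0,0],[0,0,0],[0,0,0],[0,0,0]], gripper=[0,0,0,0,0,0])

```text
time: 9.9
ee_pos: [0.3217, 0.053, 0.1873]
tcp_rot: [180.0, -0.0, 53.2]
wrist_force: [0.0, -0.5, -0.5]
opening: -0.0
grasp_force: 0.0
```

```bash
python3 now.py s5 11; python3 - <<'E'
from workcell import camera
from fit import *
im=np.ascontiguousarray(camera("top")[:,:,::-1])
print(fit("top",im,(145,305,305,440),110,[.5673,-.107,11,-19],26))
E
```

```text
[0.32168243 0.05295203 0.18731876] [ 1.79964526e+02 -2.64248241e-02  5.32306764e+01] [ 0.04996179 -0.54779127 -0.46982051]
0.2942412248586611 146.83807428048686
(array([  0.57287052,  -0.10856851,  10.59844903, -19.54777955]), np.float64(410.54449811610914), np.float64(426.634860284506))
(array([  0.57232921,  -0.11012993,  10.99694569, -19.08023484]), np.float64(325.5377970011534), np.float64(332.42100192233755))
(array([  0.56732073,  -0.10693122,  11.06849626, -18.93715008]), np.float64(365.0842702037678), np.float64(367.75933056516726))
```

View pics/s5.png

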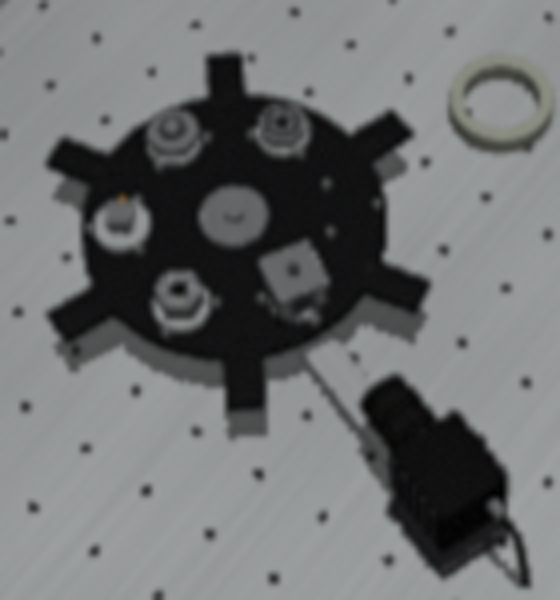

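Tabs are at 11.0°, so the spring cell is at −19.0°, in line with the lens at −19.0°. It stands at (294,270) in front of the camera, the samples are in their nests and the finger is clear.

```bash
python3 -c "
from workcell import ticket
print(ticket.job_done())"
```

```text
the job is handed in; nothing more can be done
None
```

The spring cell stands in front of the inspection lens, aligned to within about 1° by image measurement (about 1 mm sideways, against 7 mm allowed); the finger is withdrawn and the job is handed in, though no verdict came back.

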